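# Key the impeller onto the fermenter's drive shaft

### The arm

A 6-joint arm with a two-finger parallel gripper is mounted at the origin on the work surface. World frame = base frame: x ahead of the robot, y to its left, z up, the work surface at z = 0. Lengths are in mm, angles in rad, forces in N, time in s.
With the tool pointing down it reaches from about 300 to 750 mm from the base axis. Payload 8.5 kg.
Tool frame: the origin (TCP) lies midway between the tips of the shut fingers; the grasp point (between the pads) lies 19 mm behind it; x points along the fingers, y is the direction in which the jaws open and shut, and the axes are right-handed (so a half turn about x gives the same grasp; the last joint's range is limited). The gripper opens to 85 mm and grips with 20 to 120 N. Pads are 22 mm wide; open, the fingers measure 114 mm over their backs; the gripper's body (76 mm by 85 mm) begins 54 mm behind the grasp point. The pads swing forward as they close: fully open they stand 13 mm farther back than shut.
Start: joints at [0.887, 0.381, 1.297, -0, 1.464, -0.215], TCP at [248.488, 490.647, 231.322] pointing down, gripper open.
Joint ranges: [-3.11, 3.11], [-0.89, 2.33], [0.22, 2.48], [-1.42, 4.56], [0.17, 2.85], [-2.88, 2.88]. Speed limits (rad/s): [2.39, 2.39, 3.14, 3.14, 3.14, 3.14].

### API

Orientations are given as a rotation vector (axis times angle).
In Python, from station import manip gives the robot as it stands.
- The arm moves only by the tool jog_arm, never from a script. Its argument "deltas" is a list of rows, each a list of 7 numbers: the turn, a rotation vector about the tool's x, y, z in degrees, then the shift along the tool's x, y, z in m, then the finger opening in m, from 0 to 0.0854. A call has exactly 5 rows; each row shifts and turns the commanded pose from where the row before left it, along the tool's axes as they then stand; what a row does not reach is not made up. A row lasts 1/8 s, in which the tool goes at most 62.5 mm and 10.7 degrees, less where a joint would pass 70% of its speed; a pose out of reach is approached as far as the arm can. A call with a gripper value outside its range is refused whole. The fingers move at their own pace and stop on an object; the grip force is fixed at half the most. Time passes only in rows, so rows that do not move let the fingers close, or fill a call up. It gives the time, the measured TCP pose, the force and the opening at its end, in the units of the state.
- manip.observe(): the state, without advancing time (a new reading comes with each control period).
- manip.grab_frame(name): name is "side" or "top" or "wrist"; returns the picture (384x512x3 uint8, red, green, blue); there is no depth.
- manip.camera_params(name): a dict with "mtx" (3x3 intrinsics, pixels), "R" (3x3) and "t" (3): a world point X has camera coordinates R X + t. Camera axes: x right, y down, z forward; pixel columns grow to the right and rows downward; lengths in mm; the calibration is good to about 2 mm. A picture is of the moment at which its call begins: read the wrist's pose just before it. camera_params takes no time and is no camera call; for the wrist camera it gives the pose at the moment of the call.
- manip.sign_off(): hands the job in, once; it reports no verdict.
The state is a dict: "clock": time; "qpos": joint angles; "joint_velocities": joint speeds; "joint_torque": joint torques, N m; "tcp_pos": TCP position; "ee_rot": TCP orientation; "ft_force": force on the tool from outside, world axes, zero at the start; "moment": the same for the moment, N m; "opening": finger opening in mm.
Only numpy, scipy, OpenCV 4.12 (cv2) and the standard library are available. Lean on these libraries where they do the work, as an engineer would, in place of code of your own. Each camera call takes 0.05 s, during which the arm holds its last target. There are 200 camera calls.

### The job

Fit the four-bladed impeller onto the upright shaft of the drive head: set it over the shaft end, turn it gently until the tab in its bore drops into the shaft's keyway, and see that it is fully home on the shoulder, then let go. Do not force it down on the shaft, and leave the other things on the bench as they are.

Things in the scene. Friction and masses are not known exactly. Their poses are not given: they have to be found in the camera images.
- impeller: Loose plain metal impeller, 0.2 to 0.4 kg, upright, mouth down. Origin: centre of its underside; z up along its bore. Hub 40 mm tall, twelve-sided, 44 mm across opposite flats (they face x and each 30 degrees on). Four flat blades along +x, +y, -x, -y reach 45 mm from the axis and stand 0 to 16 mm high; above that only the hub, to be gripped across two opposite flats.
- tab (a point): Top of the tab in the impeller's bore, 30 mm above its underside, 10 mm from its axis on its +x side (over the +x blade). The tab is a bar 6 mm wide, reaching in to 8.2 mm from the axis, from 14 to 30 mm above the underside. The bore is 26.6 mm wide, right through, flared to 34 mm over the lowest 5 mm. Axes as the impeller's.
- drive: Upturned drive head, fixed. Origin: centre of its underside on the pad; z up. Steel base 124 mm across, 14 mm high; grey gearbox 64 mm across up to 46 mm; shoulder 44 mm across up to 55 mm; on it the upright shaft, 24 mm in diameter, up to 87 mm, which a brake keeps from turning. A black connector box lies on the gearbox at its -x.
- shaft_end (a point): Middle of the shaft's flat end, 32 mm above the shoulder; axes as the drive's. A keyway 7.6 mm wide, 5.5 mm deep, runs from here down to the shoulder. It faces somewhere within 0.9 rad either way of the drive's +x; its angle is not measured: feel for it or look from above. With the tab off it the impeller stops about 17 mm above home; in line within 0.08 rad it slides down.
- seat (a point): Middle of the shoulder's top face on the drive head, 55 mm above the drive's origin, on the shaft axis, axes as the drive's. The impeller's origin is here when it is home.
- spacer: Plain loose steel ring, 42 mm across, 18 mm tall, without a tab; not wanted. Origin: centre of its underside.
- beaker: Glass beaker, 72 mm across, 95 mm tall; bystander. Origin: centre of its underside.
- bottle: Capped glass bottle, 70 mm across, 150 mm tall; bystander. Origin: centre of its underside.
- pot: Steel pot, 110 mm across, 120 mm tall; bystander. Origin: centre of its underside.
- wrench: Wrench, 150 mm long, lying flat on the pad; bystander. Origin: underside, near its middle; x along it.
Not all that is in view belongs to the job. Of the things shaped like the impeller, the metal one is meant.

How it is judged:
By the outcome, as a careful person would: the job done as asked, in the order asked, and still so for the second after the job is handed in, with the robot touching nothing.
It also fails if it takes over 72 s, if anything falls off the work surface, if the arm or the gripper's body presses on something with over 40 N, if the wrist force passes 120 N, or if a joint passes its speed limit or range.

## Working session

There is one attempt and no reset: what is moved stays moved. The work goes in short steps, Python scripts to look and compute and a tool call to move; the robot and the scene stay as the last step left them, time stands still between calls to the robot, and variables do not carry over. Pictures are saved under pics/ and viewed, about 8 in all and at most 12, crops included, and the job is handed in when it is done.

Besides the shell and the picture viewer there is one more tool, called after "Request:" by a JSON object that holds its "op" and its "data", one argument or row to a line. jog_arm: Moves the arm, as the interface text tells. Its arguments: {"type":"object","properties":{"deltas":{"type":"array","items":{"type":"array","items":{"type":"number"}}}},"required":["deltas"]}

```bash
mkdir -p pics
python3 - <<'E'
from station import manip
import cv2,numpy as np
s=manip.observe();print({k:np.round(v,3) for k,v in s.items()})
ims=[]
for n in("side","top","wrist"):
    p=manip.camera_params(n);print(n,np.round(p["mtx"],1).tolist(),np.round(p["R"],3).tolist(),np.round(p["t"],1))
    im=manip.grab_frame(n)[...,::-1];cv2.imwrite(f"pics/{n}0.png",im);ims.append(im)
cv2.imwrite("pics/a.png",cv2.resize(ims[1],(800,600)))
E
```

```text
{'clock': np.float64(0.0), 'qpos': array([ 0.887,  0.381,  1.298,  0.   ,  1.464, -0.215]), 'joint_velocities': array([ 0.002, -0.002,  0.001, -0.001, -0.   , -0.   ]), 'joint_torque': array([-1.0000e-03, -4.4847e+01, -2.3128e+01, -0.0000e+00,  5.0000e-03,
       -0.0000e+00]), 'tcp_pos': array([248.301, 490.443, 230.709]), 'ee_rot': array([ 0.367,  1.54 , -0.369]), 'ft_force': array([-0.058,  0.015,  0.031]), 'moment': array([-0.003,  0.014, -0.017]), 'opening': np.float64(85.412)}
side [[465.1, 0.0, 256.6], [0.0, 465.1, 192.5], [0.0, 0.0, 1.0]] [[0.997, -0.076, -0.02], [-0.067, -0.698, -0.713], [0.04, 0.712, -0.701]] [-503.2   17.2 1277.7]
top [[409.8, 0.0, 259.0], [0.0, 409.8, 195.7], [0.0, 0.0, 1.0]] [[-0.022, -1.0, -0.021], [-0.988, 0.024, -0.151], [0.152, 0.017, -0.988]] [ -92.6  539.8 1268.7]
wrist [[343.2, 0.0, 262.4], [0.0, 343.2, 194.9], [0.0, 0.0, 1.0]] [[0.451, 0.892, -0.002], [0.862, -0.435, 0.259], [0.23, -0.119, -0.966]] [-548.6  -33.9  378.7]
```

View pics/a.png

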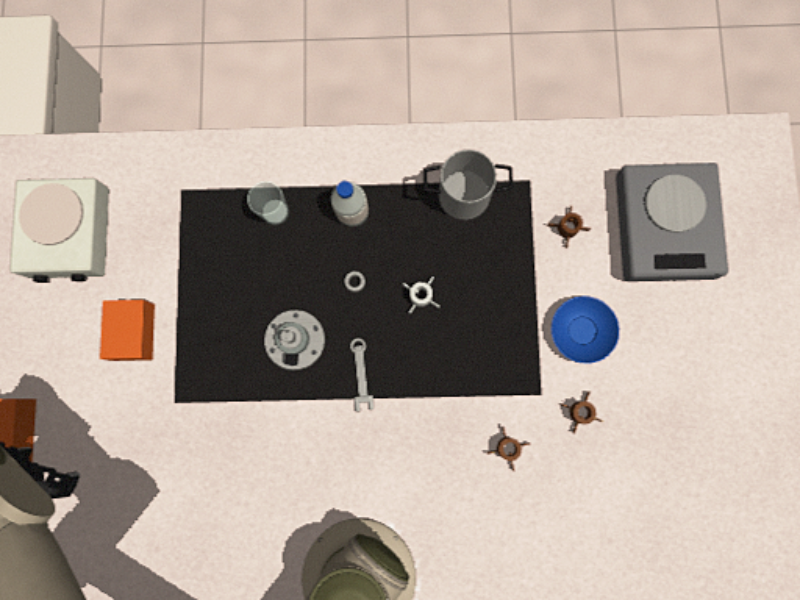

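View pics/side0.png

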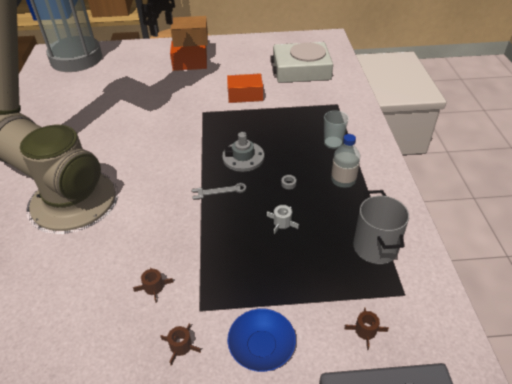

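```bash
cat > h.py <<'E'
import numpy as np,cv2
from station import manip
from scipy.spatial.transform import Rotation as Ro
def ray(p,uv,z):
    d=p["R"].T@np.linalg.solve(p["mtx"],[uv[0],uv[1],1]);c=-p["R"].T@p["t"]
    return c+d*(z-c[2])/d[2]
def pix(p,X):
    q=p["mtx"]@(p["R"]@np.array(X,float)+p["t"]);return q[:2]/q[2]
E
python3 - <<'E'
from h import *
im=cv2.imread("pics/top0.png");sd=cv2.imread("pics/side0.png");p=manip.camera_params("top");ps=manip.camera_params("side")
for n,uv,z in(("imp",(269.3,187.6),40),("shaft",(187,215.5),87),("base",(188.3,217.3),14),("box",(186,228.5),60),("spacer",(227,180),18)):print(n,ray(p,uv,z).round(1))
for n,uv,z in(("imp",(283,210),40),("shaft",(242,136),87),("base",(243,155),14)):print(n,ray(ps,uv,z).round(1))
def c(i,u,v,w):return cv2.resize(i[v-w:v+w,u-w:u+w],(400,300*4//3),interpolation=cv2.INTER_CUBIC)
a=np.hstack([c(im,269,188,20),c(im,188,217,25)]);
cv2.imwrite("pics/b.png",a)
E
```

```text
imp [ 562.9 -138.6   40. ]
shaft [474.4 116.2  87. ]
base [476.3 126.2  14. ]
box [436.7 124.4  60. ]
spacer [595.4  -1.1  18. ]
imp [ 562.6 -133.6   40. ]
shaft [474.2 120.2  87. ]
base [474.2 123.6  14. ]
```

View pics/b.png

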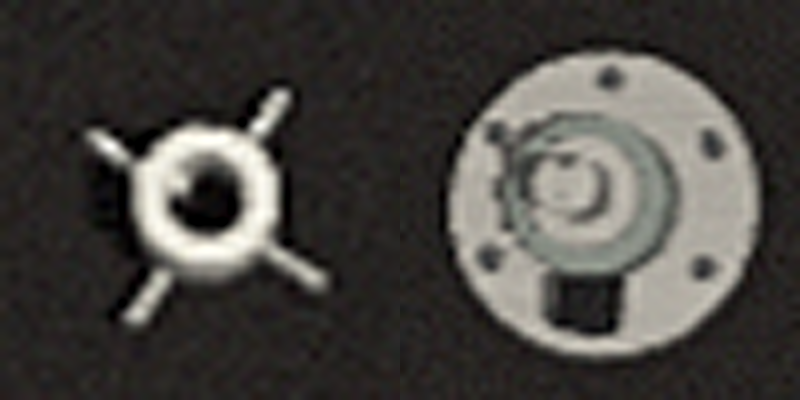

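```bash
cat >> h.py <<'E'
def st():
    s=manip.observe();T=Ro.from_rotvec(s["ee_rot"]).as_matrix();return s,T
def go(pt,yaw=None):
    """tool-frame shift (mm) to reach world pt, after a turn of yaw change; yaw=angle of tool y in world xy"""
    s,T=st();print("tcp",s["tcp_pos"].round(1),"yawY(deg)",np.degrees(np.arctan2(T[1,1],T[0,1])).round(2),"xaxis",T[:,0].round(3),"F",s["ft_force"].round(1),"open",s["opening"].round(1),"t",s["clock"].round(2),"q6",s["qpos"][5].round(2))
    print("shift tool mm",(T.T@(np.array(pt)-s["tcp_pos"])).round(1))
E
python3 - <<'E'
from h import *
go([400,119,231]);s,T=st();print(T.round(3))
p=manip.camera_params("wrist");print("cam in tool",T.T@(-p["R"].T@p["t"]-s["tcp_pos"]),"optical in tool",T.T@p["R"][2], "cam x in tool",T.T@p["R"][0])
E
```

```text
Traceback (most recent call last):
  File "h.py", line 13, in go
    s,T=st();print("tcp",s["tcp_pos"].round(1),"yawY(deg)",np.degrees(np.arctan2(T[1,1],T[0,1])).round(2),"xaxis",T[:,0].round(3),"F",s["ft_force"].round(1),"open",s["opening"].round(1),"t",s["clock"].round(2),"q6",s["qpos"][5].round(2))
                                                                                                                                                                    ^^^^^^^^^^^^^^^^^^
AttributeError: 'float' object has no attribute 'round'
```

```bash
sed -i 's/s=manip.observe();T/s={k:np.array(v) for k,v in manip.observe().items()};T/' h.py
python3 - <<'E'
from h import *
go([400,119,231]);s,T=st();print(T.round(3))
p=manip.camera_params("wrist");print("cam in tool",T.T@(-p["R"].T@p["t"]-s["tcp_pos"]),"optical in tool",T.T@p["R"][2], "cam x in tool",T.T@p["R"][0])
E
```

```text
tcp [248.4 490.5 230.9] yawY(deg) 63.14 xaxis [-0.001 -0.001 -1.   ] F [ 0.2 -0.   0.5] open 85.5 t 0.15 q6 -0.22
shift tool mm [ 1.000e-01 -2.629e+02  3.031e+02]
[[-0.001  0.452  0.892]
 [-0.001  0.892 -0.452]
 [-1.    -0.001 -0.   ]]
cam in tool [-142.66393371   -0.62864661  -65.48270952] optical in tool [ 9.65892326e-01 -6.33275674e-04  2.58943262e-01] cam x in tool [ 8.03041206e-04  9.99999526e-01 -5.49834600e-04]
```

Request:
{"op": "jog_arm", "data": {
  "deltas": [
    [0,0,0,0.003,-0.023,0.037,0.085],
    [0,0,0,0.003,-0.023,0.037,0.085],
    [0,0,0,0.003,-0.023,0.037,0.085],
    [0,0,0,0.003,-0.023,0.037,0.085],
    [0,0,0,0.003,-0.023,0.037,0.085]
  ]
}}

```text
clock: 0.78
tcp_pos: [362.0, 303.2, 216.1]
ee_rot: [0.367, 1.54, -0.368]
ft_force: [1.0, 0.7, 0.0]
opening: 85.2
```

Request:
{"op": "jog_arm", "data": {
  "deltas": [
    [0,0,0,0.003,-0.023,0.037,0.085],
    [0,0,0,0.003,-0.023,0.037,0.085],
    [0,0,0,0.003,-0.023,0.037,0.085],
    [0,0,0,0.003,-0.023,0.037,0.085],
    [0,0,0,0,0,0,0.085]
  ]
}}

```text
clock: 1.4
tcp_pos: [453.1, 153.5, 203.8]
ee_rot: [0.37, 1.54, -0.371]
ft_force: [0.4, 0.3, 0.5]
opening: 84.9
```

Run:
```python
from h import *
go([564,-136,200])
p=manip.camera_params("wrist");im=manip.grab_frame("wrist")[...,::-1].copy();cv2.imwrite("pics/w1.png",im)
u=pix(p,[474,119,87]);print(u)
x,y=[int(v) for v in u];x=max(x,100);y=max(75,y)
cv2.imwrite("pics/w1c.png",cv2.resize(im[y-75:y+75,x-100:x+100],(800,600),interpolation=cv2.INTER_CUBIC));print(x-100,y-75)
```

```text
tcp [453.1 153.5 203.8] yawY(deg) 62.93 xaxis [-0.001 -0.    -1.   ] F [0.4 0.3 0.5] open 84.9 t 1.4 q6 -1.02
shift tool mm [   3.8 -207.3  230.6]
[237.10172125 231.20893928]
137 156
```

View pics/w1c.png

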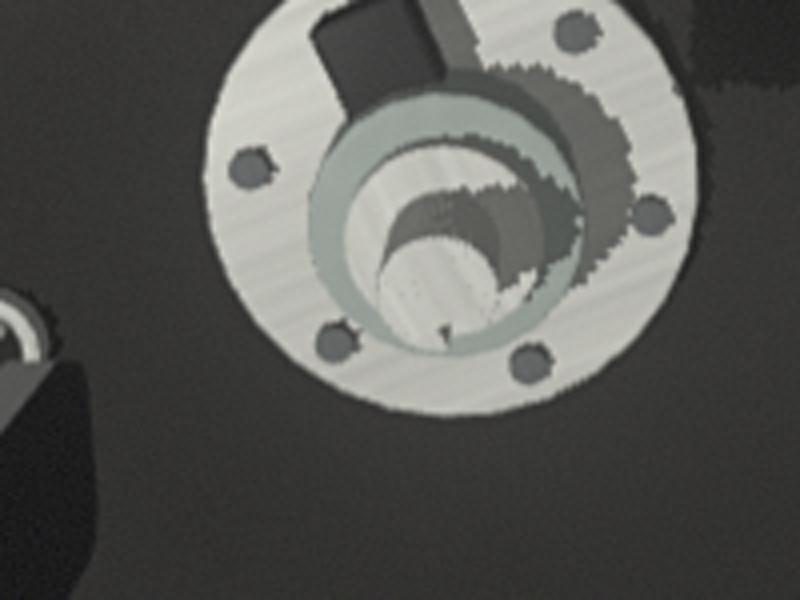

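Run:
```python
from h import *
im=cv2.imread("pics/w1.png");c=im[205:253,215:279]
g=cv2.resize(c,(800,600),interpolation=cv2.INTER_CUBIC).astype(float)
g=np.clip((g-90)*1.7,0,255);cv2.imwrite("pics/w1d.png",g)
p=manip.camera_params("wrist");print(ray(p,(246.5,229.2),87))
print(im[228:245,238:258,1])
```

```text
[475.18149063 127.80078658  87.        ]
[[194 194 193 193 191 191 187 186 189 190 189 190 189 185 183 182 182 192
  197 197]
 [192 195 193 183 191 191 187 187 188 187 187 191 189 186 185 183 184 190
  195 192]
 [193 195 192 189 193 193 190 186 187 189 188 190 189 188 186 182 184 187
  193 192]
 [193 193 195 193 194 193 191 186 185 186 189 188 190 189 190 185 183 185
  188 192]
 [192 193 194 194 194 194 191 189 187 186 187 188 191 189 187 184 183 184
  185 189]
 [196 192 192 193 194 193 192 192 190 186 189 187 187 189 189 188 186 185
  185 178]
 [196 193 192 193 194 193 193 190 190 187 185 186 188 189 190 189 188 189
  188 180]
 [200 196 192 193 194 194 193 192 192 189 190 187 188 189 192 190 189 191
  188 186]
 [200 197 194 191 193 192 192 195 192 191 185 176 191 193 192 191 189 187
  190 189]
 [196 200 196 192 190 191 194 196 188 158 136 145 193 196 195 193 191 189
  187 187]
 [195 199 198 194 191 194 194 189 158 107  87 128 192 195 194 194 190 181
  179 171]
 [185 195 201 197 193 190 191 190 167 118  88 134 184 182 176 173 171 163
  163 159]
 [187 194 197 197 190 189 187 189 189 164  99 138 165 162 160 155 156 157
  155 156]
 [177 189 194 192 190 187 187 189 191 183 128 138 157 158 157 156 157 156
  157 157]
 [162 167 171 183 185 187 188 186 190 188 167 145 158 156 157 158 159 157
  157 156]
 [164 156 156 165 167 174 174 174 179 178 169 154 158 157 158 156 155 153
  155 160]
 [173 171 166 168 164 168 161 161 165 165 156 154 156 154 154 158 160 162
  169 175]][ WARN:0@0.261] global loadsave.cpp:1063 imwrite_ Unsupported depth image for selected encoder is fallbacked to CV_8U.
```

View pics/w1d.png

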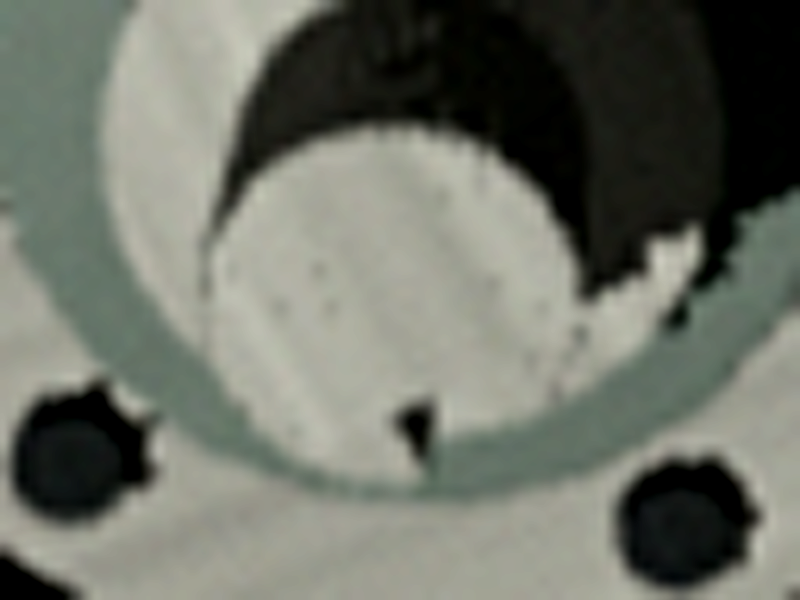

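Request:
{"op": "jog_arm", "data": {
  "deltas": [
    [0,0,0,0.003,-0.034,0.038,0.085],
    [0,0,0,0.003,-0.034,0.038,0.085],
    [0,0,0,0.003,-0.034,0.038,0.085],
    [0,0,0,0.003,-0.034,0.038,0.085],
    [0,0,0,0.003,-0.034,0.038,0.085]
  ]
}}

```text
clock: 2.08
tcp_pos: [545.1, -82.3, 189.4]
ee_rot: [0.367, 1.54, -0.366]
ft_force: [0.4, -0.0, 0.1]
opening: 85.1
```

Request:
{"op": "jog_arm", "data": {
  "deltas": [
    [0,0,0,0.003,-0.034,0.038,0.085],
    [0,0,0,0,0,0,0.085],
    [0,0,0,0,0,0,0.085],
    [0,0,0,0,0,0,0.085],
    [0,0,0,0,0,0,0.085]
  ]
}}

```text
clock: 2.7
tcp_pos: [563.2, -128.4, 186.6]
ee_rot: [0.366, 1.539, -0.366]
ft_force: [0.5, 0.9, -0.5]
opening: 84.8
```

Run:
```python
from h import *
go([564,-136,100])
p=manip.camera_params("wrist");im=manip.grab_frame("wrist")[...,::-1].copy();cv2.imwrite("pics/w2.png",im)
np.savez("w2.npz",**p)
u=pix(p,[564,-136,40]);print(u)
x,y=[int(v) for v in u]
x=min(max(x,64),448);y=min(max(48,y),336)
cv2.imwrite("pics/w2c.png",cv2.resize(im[y-48:y+48,x-64:x+64],(800,600),interpolation=cv2.INTER_CUBIC));print(x-64,y-48)
```

```text
tcp [ 563.2 -128.4  186.6] yawY(deg) 63.22 xaxis [ 0. -0. -1.] F [ 0.5  0.9 -0.5] open 84.8 t 2.7 q6 -1.53
shift tool mm [86.6 -6.4  4.1]
[255.91567352 185.98799811]
191 137
```

View pics/w2c.png

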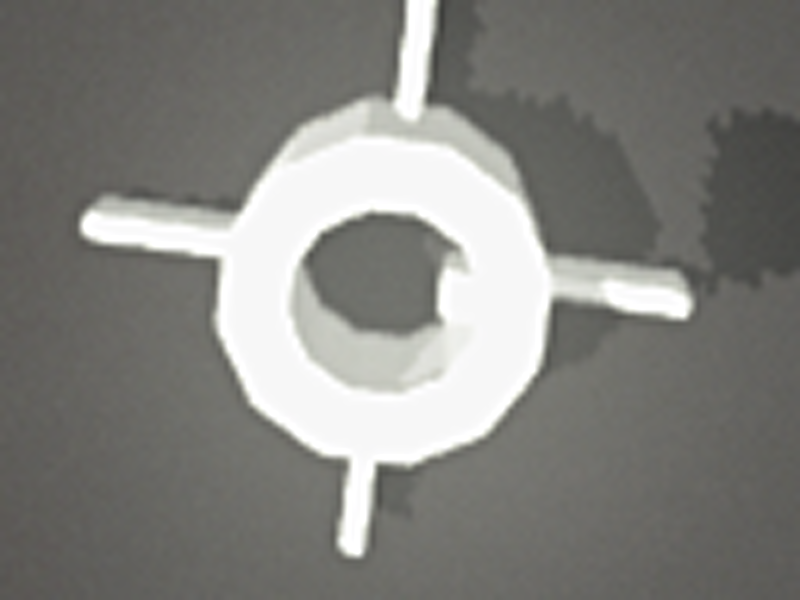

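Run:
```python
from h import *
p=dict(np.load("w2.npz"))
f=lambda a,b,z:ray(p,(191+a/6.25,137+b/6.25),z)
c=f(383,300,40);print(c);a,b=f(690,298,15),f(85,222,15);print(a,b,(a+b)/2,np.degrees(np.arctan2(*(a-b)[1::-1])))
p2=manip.camera_params("top");print("top",ray(p2,(269.5,187.5),40))
go([c[0],c[1],100])
```

```text
[ 561.79916759 -138.41253399   40.        ]
[ 587.27640197 -100.37112125   15.        ] [ 536.13101615 -176.00912065   15.        ] [ 561.70370906 -138.19012095   15.        ] 55.933977415798616
top [ 563.24057743 -139.2569873    40.        ]
tcp [ 563.2 -128.6  186.6] yawY(deg) 63.2 xaxis [ 0. -0. -1.] F [-0.1 -0.2  0.1] open 85.2 t 2.75 q6 -1.53
shift tool mm [86.6 -9.4  3.1]
```

Request:
{"op": "jog_arm", "data": {
  "deltas": [
    [7.3,0,0,0,0,0,0.085],
    [0,0,0,0.03,-0.0088,0.0045,0.085],
    [0,0,0,0.05,0,0,0.085],
    [0,0,0,0.04,0,0,0.085],
    [0,0,0,0,0,0,0.085]
  ]
}}

```text
clock: 3.38
tcp_pos: [560.8, -138.4, 64.3]
ee_rot: [0.468, 1.525, -0.467]
ft_force: [1.0, -0.0, 0.3]
opening: 85.0
```

Request:
{"op": "jog_arm", "data": {
  "deltas": [
    [0,0,0,0.025,0,0,0.085],
    [0,0,0,0.013,0,0,0.085],
    [0,0,0,0.01,0,0,0.085],
    [0,0,0,0,0,0,0.085],
    [0,0,0,0,0,0,0.085]
  ]
}}

```text
clock: 4.0
tcp_pos: [562.4, -139.4, 19.1]
ee_rot: [0.467, 1.519, -0.467]
ft_force: [1.6, -0.5, 0.8]
opening: 85.1
```

Run:
```python
from h import *
go([562,-138.4,15])
```

```text
tcp [ 562.4 -139.4   19.1] yawY(deg) 55.84 xaxis [ 0.001 -0.    -1.   ] F [ 1.6 -0.5  0.8] open 85.1 t 4.0 q6 -1.42
shift tool mm [ 4.   0.6 -0.9]
```

Request:
{"op": "jog_arm", "data": {
  "deltas": [
    [0,0,0,0.003,0.0006,-0.0009,0.085],
    [0,0,0,0,0,0,0.04],
    [0,0,0,0,0,0,0.04],
    [0,0,0,0,0,0,0.03],
    [0,0,0,0,0,0,0.03]
  ]
}}

```text
clock: 4.62
tcp_pos: [563.0, -138.7, 17.8]
ee_rot: [0.466, 1.515, -0.467]
ft_force: [-0.8, 2.5, 18.2]
opening: 42.8
```

Request:
{"op": "jog_arm", "data": {
  "deltas": [
    [0,0,0,0,0,0,0.0],
    [0,0,0,0,0,0,0.0],
    [0,0,0,0,0,0,0.0],
    [0,0,0,0,0,0,0.0],
    [0,0,0,0,0,0,0.0]
  ]
}}

```text
clock: 5.25
tcp_pos: [563.1, -138.7, 17.8]
ee_rot: [0.466, 1.515, -0.467]
ft_force: [0.1, 1.7, 18.4]
opening: 42.8
```

Run:
```python
from h import *
go([562,-138.4,15])
```

```text
tcp [ 563.1 -138.7   17.8] yawY(deg) 55.85 xaxis [ 0.004 -0.002 -1.   ] F [ 0.1  1.7 18.4] open 42.8 t 5.25 q6 -1.42
shift tool mm [ 2.8 -0.4 -1. ]
```

Request:
{"op": "jog_arm", "data": {
  "deltas": [
    [0,0,0,-0.01,0,0,0.0],
    [0,0,0,-0.03,0,0,0.0],
    [0,0,0,-0.05,0,0,0.0],
    [0,0,0,-0.05,0,0,0.0],
    [0,0,0,-0.01,0,0,0.0]
  ]
}}

```text
clock: 5.88
tcp_pos: [562.5, -138.6, 168.5]
ee_rot: [0.466, 1.515, -0.467]
ft_force: [0.0, 0.2, -3.6]
opening: 42.5
```

Request:
{"op": "jog_arm", "data": {
  "deltas": [
    [8,0,0,0,0,0,0.0],
    [10,0,0,0,0,0,0.0],
    [10,0,0,0,0,0,0.0],
    [10,0,0,0,0,0,0.0],
    [10,0,0,0,0,0,0.0]
  ]
}}

```text
clock: 6.5
tcp_pos: [560.9, -138.0, 163.7]
ee_rot: [1.112, 1.272, -1.113]
ft_force: [0.3, 0.0, -3.4]
opening: 42.5
```

Run:
```python
from h import *
go([400,125,168])
im=manip.grab_frame("wrist")[...,::-1];cv2.imwrite("pics/w3.png",im)
```

```text
tcp [ 560.9 -138.   163.7] yawY(deg) 7.51 xaxis [-0.003  0.001 -1.   ] F [ 0.3  0.  -3.4] open 42.5 t 6.5 q6 -0.58
shift tool mm [  -3.4 -125.2 -281.8]
```

View pics/w3.png

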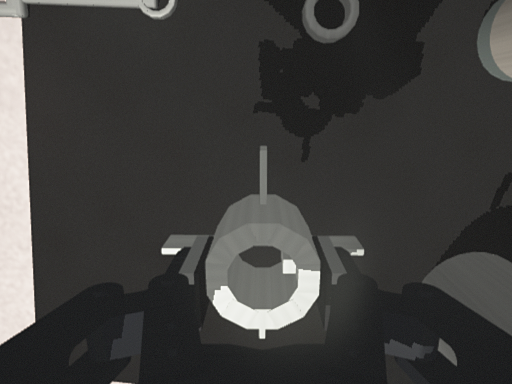

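Run:
```python
from h import *
s,T=st();p=manip.camera_params("wrist")
C=T.T@(-p["R"].T@p["t"]-s["tcp_pos"]);Rc=p["R"]@T
a=np.radians(62.93);T1=np.array([[0,np.cos(a),np.sin(a)],[0,np.sin(a),-np.cos(a)],[-1,0,0]])
R1=Rc@T1.T;c1=np.array([453.1,153.5,203.8])+T1@C;q=dict(mtx=p["mtx"],R=R1,t=-R1@c1)
print("shaft",ray(q,(246.6,229.8),87),"base",ray(q,(249.7,198.3),14),"box top?",ray(q,(137+378/4,156+50/4),55))
k=lambda x,y:ray(q,(215+x/12.5,205+y/12.5),87)[:2]
cc=k(395,310)
for n,u in(("outerL",(428,480)),("innerL",(397,412)),("outerR",(545,405)),("top",(395,122)),("left",(207,310)),("right",(582,310))):d=k(*u)-cc;print(n,d.round(1),np.hypot(*d).round(1),np.degrees(np.arctan2(d[1],d[0])).round(1))
p2=manip.camera_params("top");print("top",ray(p2,(184.2,215.1),87),ray(p2,(188.6,217.4),14))
h=ray(p,(263,279),s["tcp_pos"][2]+22.2);print("hub in tool",T.T@(h-s["tcp_pos"]))
```

```text
shaft [477.34685261 126.3001975   87.        ] base [472.03323913 128.8745751   14.        ] box top? [431.78341655 133.90770782  55.        ]
outerL [11.4 -3.6] 12.0 -17.4
innerL [ 6.3 -3.2] 7.0 -26.7
outerR [10.2  5.6] 11.7 28.8
top [-11.3   5.9] 12.7 152.3
left [ -5.5 -10.8] 12.1 -117.0
right [ 5.5 10.7] 12.0 63.0
top [475.8185525 124.8080143  87.       ] [475.98244086 125.20576403  14.        ]
hub in tool [-22.2021036   -0.12171876   1.33882539]
```

Request:
{"op": "jog_arm", "data": {
  "deltas": [
    [5.5,0,0,0,0,0,0],
    [0,0,0,0,-0.0126,-0.0444,0],
    [0,0,0,0,-0.0126,-0.0444,0],
    [0,0,0,0,-0.0126,-0.0444,0],
    [0,0,0,0,-0.0126,-0.0444,0]
  ]
}}

```text
clock: 7.18
tcp_pos: [502.8, 38.5, 164.3]
ee_rot: [1.176, 1.231, -1.179]
ft_force: [0.5, 0.3, -2.4]
opening: 43.0
```

Request:
{"op": "jog_arm", "data": {
  "deltas": [
    [0,0,0,0,-0.0126,-0.0444,0],
    [0,0,0,0,-0.0126,-0.0444,0],
    [0,0,0,0.02,0,0,0],
    [0,0,0,0.01,0,0,0],
    [0,0,0,0,0,0,0]
  ]
}}

```text
clock: 7.8
tcp_pos: [474.9, 124.4, 134.4]
ee_rot: [1.178, 1.23, -1.181]
ft_force: [-0.4, -0.1, -2.5]
opening: 42.9
```

Run:
```python
from h import *
go([476.2,125.7,110])
im=manip.grab_frame("wrist")[...,::-1];cv2.imwrite("pics/w4.png",im)
sd=manip.grab_frame("side")[...,::-1];cv2.imwrite("pics/s4.png",sd)
a=cv2.resize(sd[90:180,190:300],(400,327),interpolation=cv2.INTER_CUBIC);b=cv2.resize(im[180:384,137:391],(400,327))
cv2.imwrite("pics/c4.png",np.hstack([a,b]))
```

```text
tcp [474.9 124.4 134.4] yawY(deg) 2.36 xaxis [-0.002 -0.    -1.   ] F [-0.4 -0.1 -2.5] open 42.9 t 7.8 q6 -0.03
shift tool mm [24.4  1.4 -1.2]
```

View pics/c4.png

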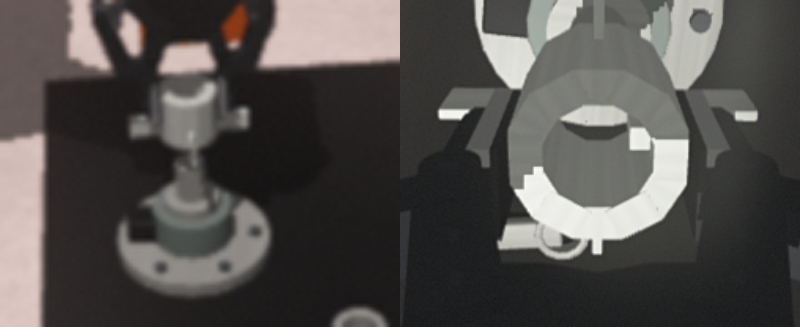

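Request:
{"op": "jog_arm", "data": {
  "deltas": [
    [0,0,0,0.015,0.0005,-0.0008,0],
    [0,0,0,0.01,0,0,0],
    [0,0,0,0.004,0,0,0],
    [0,0,0,0.002,0,0,0],
    [0,0,0,0,0,0,0]
  ]
}}

```text
clock: 8.52
tcp_pos: [475.8, 125.6, 104.5]
ee_rot: [1.179, 1.228, -1.179]
ft_force: [1.0, 0.8, -2.6]
opening: 42.9
```

Request:
{"op": "jog_arm", "data": {
  "deltas": [
    [0,0,0,0.002,0,0,0],
    [0,0,0,0.002,0,0,0],
    [0,0,0,0,0,0,0],
    [0,0,0,0,0,0,0],
    [0,0,0,0,0,0,0]
  ]
}}

```text
clock: 9.15
tcp_pos: [475.7, 125.6, 100.4]
ee_rot: [1.179, 1.228, -1.179]
ft_force: [0.7, -0.9, -3.2]
opening: 42.7
```

Request:
{"op": "jog_arm", "data": {
  "deltas": [
    [0,0,0,0.002,0,0,0],
    [0,0,0,0.002,0,0,0],
    [0,0,0,0.001,0,0,0],
    [0,0,0,0,0,0,0],
    [0,0,0,0,0,0,0]
  ]
}}

```text
clock: 9.78
tcp_pos: [475.7, 125.6, 95.3]
ee_rot: [1.179, 1.228, -1.179]
ft_force: [-0.2, -0.6, -3.0]
opening: 42.7
```

Request:
{"op": "jog_arm", "data": {
  "deltas": [
    [0,0,0,0.001,0,0,0],
    [0,0,0,0.001,0,0,0],
    [0,0,0,0.001,0,0,0],
    [0,0,0,0,0,0,0],
    [0,0,0,0,0,0,0]
  ]
}}

```text
clock: 10.4
tcp_pos: [475.7, 125.6, 92.3]
ee_rot: [1.179, 1.228, -1.179]
ft_force: [-0.2, 0.1, -2.7]
opening: 42.8
```

Request:
{"op": "jog_arm", "data": {
  "deltas": [
    [0,0,0,0.001,0,0,0],
    [0,0,0,0.001,0,0,0],
    [0,0,0,0.001,0,0,0],
    [0,0,0,0,0,0,0],
    [0,0,0,0,0,0,0]
  ]
}}

```text
clock: 11.02
tcp_pos: [475.7, 125.6, 89.3]
ee_rot: [1.179, 1.228, -1.179]
ft_force: [0.3, -0.4, -2.7]
opening: 42.9
```

Request:
{"op": "jog_arm", "data": {
  "deltas": [
    [0,0,0,0.001,0,0,0],
    [0,0,0,0,0,0,0],
    [0,0,0,0,0,0,0],
    [0,0,0,0,0,0,0],
    [0,0,0,0,0,0,0]
  ]
}}

```text
clock: 11.65
tcp_pos: [475.7, 125.7, 88.3]
ee_rot: [1.179, 1.228, -1.179]
ft_force: [-0.1, 0.0, -3.4]
opening: 42.5
```

Request:
{"op": "jog_arm", "data": {
  "deltas": [
    [0,0,0,0.001,0,0,0],
    [0,0,0,0.001,0,0,0],
    [0,0,0,0,0,0,0],
    [0,0,0,0,0,0,0],
    [0,0,0,0,0,0,0]
  ]
}}

```text
clock: 12.28
tcp_pos: [475.7, 125.6, 86.3]
ee_rot: [1.179, 1.228, -1.179]
ft_force: [0.4, 0.9, -2.5]
opening: 42.9
```

Request:
{"op": "jog_arm", "data": {
  "deltas": [
    [0,0,0,0.001,0,0,0],
    [0,0,0,0.001,0,0,0],
    [0,0,0,0,0,0,0],
    [0,0,0,0,0,0,0],
    [0,0,0,0,0,0,0]
  ]
}}

```text
clock: 12.9
tcp_pos: [475.7, 125.6, 84.3]
ee_rot: [1.179, 1.228, -1.179]
ft_force: [0.4, 0.4, -2.5]
opening: 42.9
```

Request:
{"op": "jog_arm", "data": {
  "deltas": [
    [0,0,0,0.001,0,0,0],
    [0,0,0,0.001,0,0,0],
    [0,0,0,0.001,0,0,0],
    [0,0,0,0.001,0,0,0],
    [0,0,0,0,0,0,0]
  ]
}}

```text
clock: 13.52
tcp_pos: [475.6, 125.6, 80.2]
ee_rot: [1.179, 1.228, -1.179]
ft_force: [0.1, 0.9, -2.6]
opening: 42.8
```

Request:
{"op": "jog_arm", "data": {
  "deltas": [
    [0,0,0,0.001,0,0,0],
    [0,0,0,0.001,0,0,0],
    [0,0,0,0.001,0,0,0],
    [0,0,0,0,0,0,0],
    [0,0,0,0,0,0,0]
  ]
}}

```text
clock: 14.15
tcp_pos: [475.7, 125.6, 77.3]
ee_rot: [1.179, 1.228, -1.179]
ft_force: [-0.5, 0.2, -2.9]
opening: 42.6
```

Request:
{"op": "jog_arm", "data": {
  "deltas": [
    [0,0,0,0.001,0,0,0],
    [0,0,0,0.001,0,0,0],
    [0,0,0,0,0,0,0],
    [0,0,0,0,0,0,0],
    [0,0,0,0,0,0,0]
  ]
}}

```text
clock: 14.78
tcp_pos: [475.7, 125.6, 75.3]
ee_rot: [1.179, 1.228, -1.179]
ft_force: [0.4, -1.2, -2.5]
opening: 42.4
```

Request:
{"op": "jog_arm", "data": {
  "deltas": [
    [0,0,0,0.001,0,0,0],
    [0,0,0,0.0005,0,0,0],
    [0,0,0,0,0,0,0],
    [0,0,0,0,0,0,0],
    [0,0,0,0,0,0,0]
  ]
}}

```text
clock: 15.4
tcp_pos: [475.7, 125.6, 73.9]
ee_rot: [1.179, 1.228, -1.179]
ft_force: [0.7, 0.3, -2.0]
opening: 42.6
```

Request:
{"op": "jog_arm", "data": {
  "deltas": [
    [0,0,0,0.001,0,0,0],
    [0,0,0,0,0,0,0],
    [0,0,0,0,0,0,0],
    [0,0,0,0,0,0,0],
    [0,0,0,0,0,0,0]
  ]
}}

```text
clock: 16.02
tcp_pos: [475.7, 125.6, 72.9]
ee_rot: [1.179, 1.228, -1.179]
ft_force: [0.2, 0.2, -0.3]
opening: 42.7
```

Request:
{"op": "jog_arm", "data": {
  "deltas": [
    [0,0,0,0.0005,0,0,0],
    [0,0,0,0,0,0,0],
    [0,0,0,0,0,0,0],
    [0,0,0,0,0,0,0],
    [0,0,0,0,0,0,0]
  ]
}}

```text
clock: 16.65
tcp_pos: [475.8, 125.7, 72.8]
ee_rot: [1.179, 1.228, -1.179]
ft_force: [-0.5, 0.4, 5.6]
opening: 43.1
```

Run:
```python
from h import *
go([475.7,125.6,72]);s,T=st();print(s["moment"].round(2))
```

```text
tcp [475.8 125.7  72.8] yawY(deg) 2.34 xaxis [ 0.001  0.    -1.   ] F [-0.5  0.4  5.6] open 43.1 t 16.65 q6 -0.02
shift tool mm [ 0.8 -0.1  0.1]
[ 0.03  0.38 -0.01]
```

Request:
{"op": "jog_arm", "data": {
  "deltas": [
    [0,0,0,0,0,0,0.05],
    [0,0,0,0,0,0,0.06],
    [0,0,0,0,0,0,0.085],
    [0,0,0,0,0,0,0.085],
    [0,0,0,0,0,0,0.085]
  ]
}}

```text
clock: 17.27
tcp_pos: [475.7, 125.6, 72.3]
ee_rot: [1.179, 1.228, -1.179]
ft_force: [-0.1, -0.4, -0.3]
opening: 84.6
```

Request:
{"op": "jog_arm", "data": {
  "deltas": [
    [0,0,0,0,0,0,0.085],
    [0,0,0,-0.01,0,0,0.085],
    [0,0,0,-0.03,0,0,0.085],
    [0,0,0,-0.04,0,0,0.085],
    [0,0,0,-0.04,0,0,0.085]
  ]
}}

```text
clock: 17.9
tcp_pos: [475.5, 125.6, 194.3]
ee_rot: [1.179, 1.228, -1.179]
ft_force: [1.0, -0.3, 0.4]
opening: 84.8
```

Request:
{"op": "jog_arm", "data": {
  "deltas": [
    [0,0,0,-0.02,0,0,0.085],
    [0,0,0,0,0,0,0.085],
    [0,0,0,0,0,0,0.085],
    [0,0,0,0,0,0,0.085],
    [0,0,0,0,0,0,0.085]
  ]
}}

```text
clock: 18.52
tcp_pos: [475.5, 125.6, 211.7]
ee_rot: [1.178, 1.229, -1.18]
ft_force: [0.2, 0.1, 0.2]
opening: 85.2
```

Run:
```python
from h import *
go([475.7,125.6,72])
p=manip.camera_params("wrist");im=manip.grab_frame("wrist")[...,::-1];sd=manip.grab_frame("side")[...,::-1]
u=pix(p,[475.7,125.6,95]).astype(int);print(u);x,y=np.clip(u,[80,65],[432,319])
a=cv2.resize(sd[90:180,190:300],(400,327),interpolation=cv2.INTER_CUBIC);b=cv2.resize(im[y-65:y+65,x-80:x+80],(400,327),interpolation=cv2.INTER_CUBIC)
cv2.imwrite("pics/c5.png",np.hstack([a,b]))
```

```text
tcp [475.5 125.6 211.7] yawY(deg) 2.34 xaxis [-0.001 -0.    -1.   ] F [0.2 0.1 0.2] open 85.2 t 18.52 q6 -0.02
shift tool mm [139.7   0.4  -0. ]
[263 188]
```

View pics/c5.png

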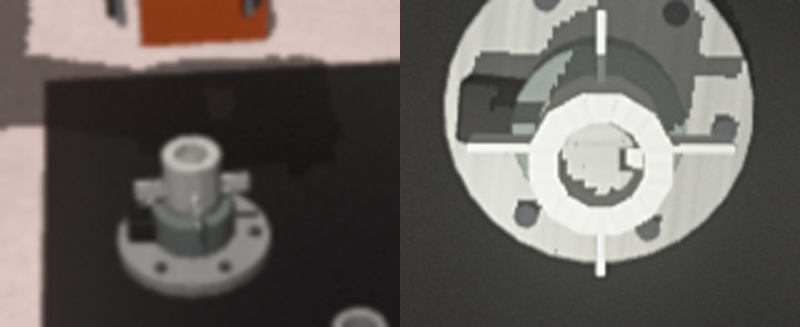

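The picture shows the impeller sitting level on the shoulder. Its tab is in the keyway, at about (630,157) in the right panel, and the gripper is clear.

```bash
python3 -c "
from station import manip
print(manip.sign_off())"
```

```text
the job is handed in; nothing more can be done
None
```

The metal impeller is on the drive head's shaft, fully home on the shoulder with its tab in the keyway. The gripper is released and clear, and I handed the job in at about 18.6 s on the robot's clock.

- **Keyway:** I read its angle from the wrist picture as about 2° from world +x. I turned the impeller to match before lowering it. It slid down past the 17 mm stop without touching, so no feeling about was needed.
- **Fully home:** The tool stopped exactly 55.0 mm higher than where it picked the impeller up, which is the shoulder height. It pressed on the shoulder with only about 8 N, and the force was near zero after letting go.
- **Last pictures:** The side and wrist views show it upright on the shoulder with the tab in the keyway.
- **Higher force at the pick-up:** While closing, the fingertips pressed on the blades with about 18 N. That was gone once I lifted.
- **Disagreements and gaps:** Estimates of the shaft position from the different cameras differed by a few millimetres, and two readings of how the hub sat in the jaws by about 2 mm. Neither caused any contact on the way down. I did not take a final overall picture of the other things on the bench, but no move went near them.

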